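Push the garlic bin and the drawer shut

TASK

The corner cabinet has been left open after cooking: with your fingertips, push the green tilt-out bin of garlic and shallots and the white cutlery drawer beside it shut, gently and without slamming, until both fronts are fully home. Nothing needs picking up: leave the mortar, pestle, bowls, cup and bottle standing or lying where they are.

Things in the scene. Friction and masses are not known exactly. Their poses are not given: they have to be found in the camera images.
- cabinet: corner cabinet on the ledge, 450 mm wide, 220 deep, 265 high, fixed; the front edge of its tiled top is level with the fronts; a lidded jar stands fast on the top, well back. Origin: on the ledge, under the middle of its front face; x points straight into the cabinet (the way to push), y along the front, z up. Two bays side by side, 105 mm either side of the origin, hold bin and drawer; which is on which side changes.
- bin_bay: the 210 mm wide bay of the cabinet that carries the tilt-out bin; origin on the ledge under the middle of its front face, axes as the cabinet's.
- drawer_bay: the 210 mm wide bay of the cabinet that carries the drawer, with a fixed white panel below it; origin on the ledge under the middle of its front face, axes as the cabinet's.
- bin (a joint): tilt of the bin in rad: 0 = shut (panel upright, flush in the cabinet front), grows as its top tilts out, 0.65 at most. Starts at 0.26 to 0.50. The hinge is stiff: about 0.55 N m of friction, so that it stays where it is left; pushing at the lip takes about 3 N.
- bin_lip (a point): middle of the front face of the grip lip along the top of the bin's green front panel (194 mm wide, 200 high, 8 thick; the white tub is behind it). The lip is 150 mm wide, 18 high, stands 10 out from the panel; this point is 9 mm below the panel's top. Shut, it is 231 mm above the ledge and 10 in front of the cabinet front. x points square through the panel into the bin.
- bin_hinge (a point): middle of the bin's hinge, a level line along the cabinet front at the foot of the panel, 45 mm above the ledge and 6 mm behind the front face. The point bin_lip moves round this line at a radius of 187 mm. Same axes as the cabinet.
- drawer (a joint): how far the drawer stands out in m: 0 = shut (front flush with the cabinet front), 0.14 at most. Starts at 0.05 to 0.10. Stiff: about 2.5 N to push; it stays where it is left.
- drawer_front (a point): middle of the flat front face of the drawer, 202 mm above the ledge. The front is white, 194 mm wide, 75 mm high, 16 mm thick, with a dark finger scoop cut in the middle of its upper edge. Same axes as the cabinet.
- mortar: pale grey stone mortar, 150 mm across the rim, 110 mm high, 2.6 kg; origin under its centre. To be left alone.
- pestle: short marble pestle, 150 mm long, 44 mm thick, lying along its x axis on the ledge in front of the cabinet; origin on the ledge under it, 60 mm from its thick end. To be left alone.
- bowls: two nested stainless steel bowls, 160 mm across, 78 mm high together; origin under their centre. To be left alone.
- cup: green ceramic cup, 80 mm across, 80 mm high, standing on the ledge in front of the cabinet; origin under its centre. To be left alone.
- sauce: amber sauce bottle, 60 mm across, 200 mm high, on the ledge at the right; origin under its centre. To be left alone.

How it is judged:
By the outcome, as a careful person would: the job done as asked, in the order asked, and still so for the second after the job is handed in, with the robot touching nothing.
It also fails if it takes over 48 s, if anything falls off the work surface, if the arm or the gripper's body presses on something with over 40 N, if the wrist force passes 120 N, or if a joint passes its speed limit or range.

ROBOT

A 6-joint arm with a two-finger parallel gripper is mounted at the origin on the work surface. World frame = base frame: x ahead of the robot, y to its left, z up, the work surface at z = 0. Lengths are in m, angles in degrees, forces in N, time in s.
With the tool pointing down it reaches from about 0.35 to 0.875 m from the base axis. Payload 4.2 kg.
Tool frame: the origin (TCP) lies at the very end of the fingers, on their centre line; the grasp point (between the pads) lies 19 mm behind it; z points along the fingers, y is the line along which they close (so a half turn about z gives the same grasp; the last joint's range is limited). The gripper opens to 87 mm and grips with 3 to 60 N. Pads are 19 mm wide; open, the fingers measure 117 mm over their backs; the gripper's body (75 mm by 190 mm) begins 51 mm behind the grasp point.
Start: joints at [-56.574, 22.042, 0.453, 0, -68.411, -14.817], TCP at [0.199, -0.592, 0.223] pointing down, gripper open.
Joint ranges: [-179.83, 179.83], [-69.29, 118.12], [-61.27, 80.66], [-181.25, 117.63], [-171.15, -9.14], [-177.46, 177.46]. Speed limits (degrees/s): [159.86, 159.86, 180, 180, 180, 180].

INTERFACE

Orientations are given as a 3x3 rotation matrix whose columns are the frame's x, y, z axes.
In Python, from station import sense, optics, r gives the robot as it stands. The module is installed in compiled form; this text tells all that it offers.
- The arm moves only by the shell command python3 -m pendant 'ROWS' [OPENING]. ROWS is JSON, a list that holds one entry, the list of rows, each a list of 4 numbers: the shift along the tool's x, y, z normalised to -1 to 1, where 1 is 100 mm, then the turn about the tool's z normalised to -1 to 1, where 1 is 2 rad. A call has 1 to 8 rows; each row is the pose to reach, as a shift and turn from the pose commanded when the call began, along the tool's axes at that moment; what a row does not reach only later rows make up. A row lasts 1/10 s, in which the tool goes at most 50 mm and 8.59 degrees, less where a joint would pass 70% of its speed; a pose out of reach is approached as far as the arm can. A call with a number of a shift or a turn outside -1 to 1 is refused whole. A call with a gripper value outside its range is refused whole. OPENING is the closure, from 0 (fully open) to 1 (shut), set as the call begins (- or left out, the last holds). The fingers move at their own pace and stop on an object; the grip force is fixed at half the most. Time passes only in rows, so rows that repeat a pose let the fingers close. It gives the time, the measured TCP pose, the force, the opening and the grip force at its end, in the units of the state.
- sense(): the state, without advancing time (a new reading comes with each control period).
- optics.capture(name): name is "side" or "top" or "wrist"; returns the picture (400x640x3 uint8, red, green, blue); there is no depth.
- optics.get_calibration(name): a dict with "camera_matrix" (3x3 intrinsics, pixels), "camera_from_world" (4x4, takes a point from world to camera coordinates). Camera axes: x right, y down, z forward; pixel columns grow to the right and rows downward; lengths in m; the calibration is good to about 2 mm. A picture is of the moment at which its call begins: read the wrist's pose just before it. get_calibration takes no time and is no camera call; for the wrist camera it gives the pose at the moment of the call.
- r.finish_job(): hands the job in; it is judged then, once.
The state is a dict: "time_s": time; "joints": joint angles; "joint_velocities": joint speeds; "effort": joint torques, N m; "tcp_pos": TCP position; "ee_rot": TCP orientation; "wrist_force": force on the tool from outside, world axes, zero at the start; "moment": the same for the moment, N m; "gripper_width": opening from 0.0 (shut) to 1.0 (fully open); "gripper_force": force on a finger pad.
Only numpy, scipy, OpenCV 4.12 (cv2) and the standard library are available. Lean on these libraries where they do the work, as an engineer would, in place of code of your own. Each camera call takes 0.05 s, during which the arm holds its last target. There are 200 camera calls.

## Working session

There is one attempt and no reset: what is moved stays moved. The work goes in short steps, Python scripts to look and compute and a shell command to move; the robot and the scene stay as the last step left them, time stands still between calls to the robot, and variables do not carry over. Pictures are saved under pics/ and viewed, at most 10 in all, crops included, and the job is handed in when it is done.

```bash
mkdir -p pics; python3 - <<'E'
from station import sense, optics, r
import cv2,numpy as np
np.set_printoptions(precision=4,suppress=True)
for n in("side","top"):
    im=optics.capture(n);cv2.imwrite(f"pics/{n}0.png",im[:,:,::-1])
    c=optics.get_calibration(n);print(n,c)
s=sense();print(s["time_s"],s["tcp_pos"],s["ee_rot"],s["wrist_force"])
E
```

```text
side {'camera_matrix': array([[457.6261,   0.    , 313.607 ],
       [  0.    , 457.6261, 196.7932],
       [  0.    ,   0.    ,   1.    ]]), 'camera_from_world': array([[-0.0712, -0.9974, -0.0082,  0.0204],
       [-0.8296,  0.0638, -0.5547,  0.5682],
       [ 0.5538, -0.0327, -0.832 ,  1.1066],
       [ 0.    ,  0.    ,  0.    ,  1.    ]])}
top {'camera_matrix': array([[388.7641,   0.    , 323.3999],
       [  0.    , 388.7641, 193.0807],
       [  0.    ,   0.    ,   1.    ]]), 'camera_from_world': array([[-0.0173, -0.9998, -0.0088, -0.0308],
       [-0.9966,  0.018 , -0.0808,  0.6126],
       [ 0.0809,  0.0074, -0.9967,  1.2801],
       [ 0.    ,  0.    ,  0.    ,  1.    ]])}
0.1 [ 0.1993 -0.5918  0.2216] [[-0.9478 -0.319  -0.0007]
 [-0.319   0.9478  0.0018]
 [ 0.0001  0.002  -1.    ]] [ 0.6322  0.2855 -0.6932]
```

View pics/side0.png

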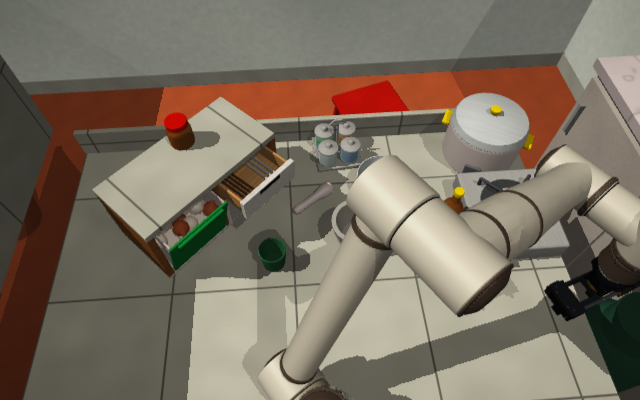

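View pics/top0.png

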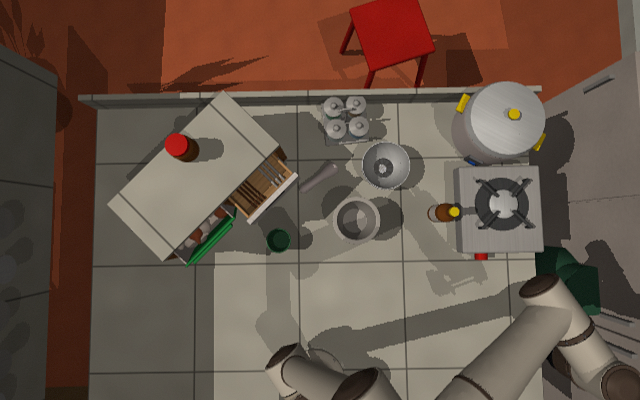

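Side and top views: the bin (green panel, top view about (210,242)) is on the left. The white drawer front (about (272,198)) is on the right, and the cup is at (278,240). Next I fit the cabinet's top front edge and the green and white fronts.

```bash
cat > h.py <<'E'
import numpy as np,cv2
from station import optics
np.set_printoptions(precision=4,suppress=True)
def ray(n,uv,z):
    c=optics.get_calibration(n);T=c["camera_from_world"];R=T[:3,:3];o=-R.T@T[:3,3]
    d=R.T@np.linalg.inv(c["camera_matrix"])@[uv[0],uv[1],1.]
    return o+d*(z-o[2])/d[2]
E
python3 - <<'E'
from h import *
for n,box in(("top",(90,80,220,200)),("side",(85,85,220,200))):
    im=cv2.imread(f"pics/{n}0.png");x,y,w,h=box
    cv2.imwrite(f"pics/{n}z.png",cv2.resize(im[y:y+h,x:x+w],None,fx=3,fy=3,interpolation=cv2.INTER_CUBIC)[:600])
    hsv=cv2.cvtColor(im,cv2.COLOR_BGR2HSV);m=cv2.inRange(hsv,(55,180,60),(75,255,255));m[:,:150]=0;m[:,240:]=0
    c=max(cv2.findContours(m,0,2)[0],key=cv2.contourArea);print(n,cv2.approxPolyDP(c,2,True)[:,0].tolist())
for n,ps in(("top",[(167,261),(283,157),(108,203),(219,93)]),("side",[(167,240),(275,135)])):
    for p in ps: print(n,p,ray(n,p,.265))
E
```

```text
top [[234, 217], [186, 265], [192, 260], [195, 262], [219, 235], [231, 226], [229, 221]]
side [[226, 201], [169, 250], [177, 245], [180, 248], [223, 211], [222, 207]]
top (167, 261) [0.4156 0.3831 0.265 ]
top (283, 157) [0.6943 0.0663 0.265 ]
top (108, 203) [0.5758 0.548  0.265 ]
top (219, 93) [0.8789 0.2441 0.265 ]
side (167, 240) [0.4088 0.3428 0.265 ]
side (275, 135) [0.7225 0.0753 0.265 ]
```

View pics/topz.png

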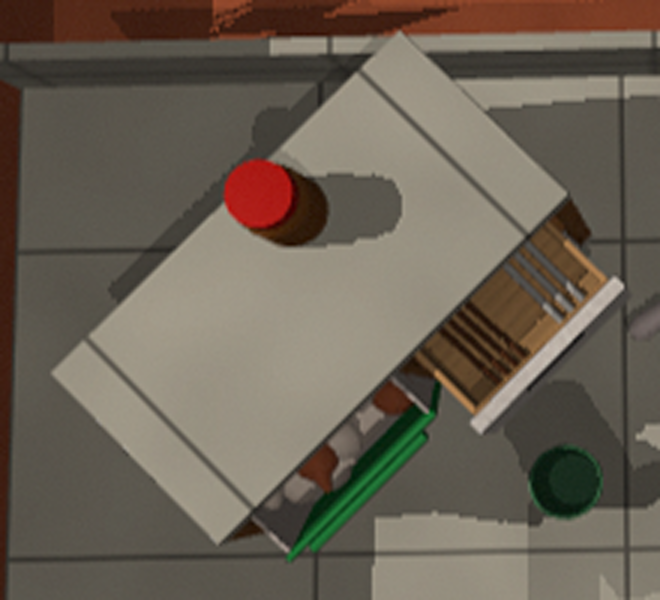

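View pics/sidez.png

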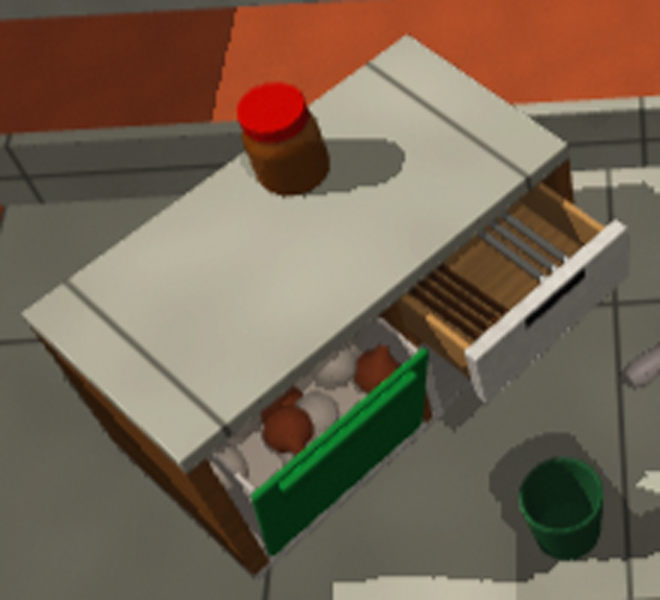

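The crops show the cabinet's four top corners, the lip ends and the drawer's top front corners clearly in both views. I'll triangulate these points.

```bash
python3 - <<'E'
from h import *
P={n:optics.get_calibration(n)["camera_matrix"]@optics.get_calibration(n)["camera_from_world"][:3] for n in("top","side")}
off={"top":(90,80),"side":(85,85)}
pts={"FL":((218,545),(184,468)),"FR":((567,196),(567,147)),"BL":((52,373),(25,315)),"BR":((400,33),(408,36)),
"dL":((478,432),(480,364)),"dR":((624,287),(626,235)),"lipL":((312,551),(283,490)),"lipR":((428,434),(415,371)),"panL":((288,556),(255,496)),"panR":((436,412),(427,352)),
"cup":((566,480),(561,498))}
X={}
for k,(a,b) in pts.items():
    a,b=[np.array(q)/3+np.array(off[n])for q,n in((a,"top"),(b,"side"))]
    q=cv2.triangulatePoints(P["top"],P["side"],a.reshape(2,1),b.reshape(2,1))[:,0];X[k]=q[:3]/q[3]
    print(k,X[k],ray("top",a,.265 if k[0] in"FB" else .2395 if k[0]=="d" else .215 if k!="cup" else .08))
C=np.array([ray("top",np.array(pts[k][0])/3+off["top"],.265)[:2] for k in("FL","FR","BL","BR")])
C2=np.array([ray("side",np.array(pts[k][1])/3+off["side"],.265)[:2] for k in("FL","FR","BL","BR")])
print(C2)
C=(C+C2)/2
ey=(C[0]-C[1]+C[2]-C[3]);ey/=np.linalg.norm(ey);ex=np.array([ey[1],-ey[0]])
cen=C.mean(0);O=cen-.11*ex
print("ex",ex,"ang",np.degrees(np.arctan2(ex[1],ex[0])),"O",O,"w,d",(C[0]-C[1])@ey,(C[2]-C[0])@ex,(C[3]-C[1])@ex)
for k in X: print(k,(X[k][:2]-O)@ex,(X[k][:2]-O)@ey,X[k][2])
for y in(.105,-.105): print(O+y*ey)
np.save("cab.npy",np.array([O,ex,ey]))
E
```

```text
FL [0.4134 0.3956 0.2593] [0.414  0.3949 0.265 ]
FR [0.7275 0.0777 0.2638] [0.7271 0.0771 0.265 ]
BL [0.5722 0.5501 0.2637] [0.5722 0.5497 0.265 ]
BR [0.884  0.2321 0.2662] [0.8844 0.2319 0.265 ]
dL [0.5115 0.163  0.2339] [0.5117 0.1648 0.2395]
dR [0.6463 0.0281 0.2288] [0.6449 0.0274 0.2395]
lipL [0.4038 0.3222 0.2281] [0.4026 0.3268 0.215 ]
lipR [0.511  0.2162 0.2289] [0.5108 0.2172 0.215 ]
panL [0.3996 0.3445 0.2287] [0.3983 0.3494 0.215 ]
panR [0.5314 0.2078 0.2271] [0.5315 0.2096 0.215 ]
cup [0.4599 0.1049 0.0713] [0.4601 0.103  0.08  ]
[[0.4098 0.3922]
 [0.7264 0.078 ]
 [0.5711 0.5491]
 [0.8855 0.2328]]
ex [0.7098 0.7044] ang 44.778975538336724 O [0.5707 0.2357] w,d 0.4460977691215949 0.22317223205862274 0.22131790399455464
FL 0.0009411784179527978 0.22433075257452792 0.2592782220838963
FR -5.2060426830963084e-05 -0.22254686530736356 0.26375822624647954
BL 0.22248862346557108 0.2221010632383529 0.26365804126312464
BR 0.21985026723417983 -0.22321863080934162 0.26624594600221774
dL -0.09331669995625426 -0.009895524629660509 0.23390797197951232
dR -0.09261577421433771 -0.2006113507065123 0.2288352373811803
lipL -0.05755940987148779 0.17896784482009226 0.22806875492967937
lipR -0.05620404566228599 0.028242781835402384 0.22891587784924772
panL -0.04486409279075714 0.1976888001207684 0.22870523438173448
panR -0.04765592283019844 0.007879154403848652 0.22709908756000657
cup -0.1708956385802263 -0.014799265469954978 0.0713259029322249
[0.4968 0.3103]
[0.6447 0.1612]
```

Bin tilt is about 0.27 and the drawer is out about 93 mm. I lift, turn the tool x axis to -ex, and travel above everything.

```bash
python3 -m pendant '[[[0,0,-0.5,0],[-0.3,0.3,-0.9,-0.07],[-0.6,0.55,-1,-0.14],[-0.9,0.85,-1,-0.21],[-1,0.9,-1,-0.2285],[-1,0.9,-1,-0.2285]]]' 0
python3 - <<'E'
from h import *; from station import sense
O,ex,ey=np.load("cab.npy");s=sense();R=np.array(s["ee_rot"]);g=np.r_[O-.12*ex+.104*ey,.3]
print(s["tcp_pos"],R,s["joints"],R.T@(g-s["tcp_pos"]),R.T@np.r_[ex,0])
E
```

```text
time_s: 0.7
tcp_pos: [0.2663, -0.474, 0.3227]
ee_rot: [[-0.708, -0.706, 0.0], [-0.706, 0.708, -0.0], [-0.0, -0.0, -1.0]]
wrist_force: [0.5, -0.5, 0.3]
gripper_width: 0.999
gripper_force: 0.0
[ 0.2663 -0.474   0.3227] [[-0.7082 -0.706   0.0003]
 [-0.706   0.7082 -0.    ]
 [-0.0002 -0.0002 -1.    ]] [-43.5843  10.8847  -0.8993  -0.0116 -78.2015  -1.5006] [-0.5969  0.3919  0.0227] [-1.     -0.0023  0.0002]
```

```bash
python3 -m pendant '[[[-0.5,0.15,0,0],[-1,0.3,0,0],[-1,0.3,0,0]]]' | sed -n 2p
python3 -m pendant '[[[-0.5,0.15,0,0],[-1,0.3,0,0],[-1,0.3,0,0]]]' | sed -n 2p
python3 -m pendant '[[[-0.5,0.15,0,0],[-1,0.3,0,0],[-1,0.3,0,0]]]' | sed -n 2p
python3 -m pendant '[[[-0.4,0.3,0,0],[-0.8,0.6,0,0],[-1,0.7,0,0]]]' | sed -n 2p
python3 -m pendant '[[[-0.4,0.3,0,0],[-0.8,0.6,0,0],[-1,0.7,0,0]]]' | sed -n 2p
python3 - <<'E'
from h import *; from station import sense
O,ex,ey=np.load("cab.npy");s=sense();R=np.array(s["ee_rot"]);g=np.r_[O-.12*ex+.104*ey,.3]
print(s["tcp_pos"],s["time_s"],R,s["joints"],R.T@(g-s["tcp_pos"]))
E
```

```text
tcp_pos: [0.3165, -0.3813, 0.3221]
tcp_pos: [0.3667, -0.2896, 0.3221]
tcp_pos: [0.4169, -0.198, 0.3219]
tcp_pos: [0.4369, -0.0788, 0.3223]
tcp_pos: [0.4591, 0.0418, 0.3221]
[0.4591 0.0418 0.3221] 2.2 [[-0.7096 -0.7046 -0.0007]
 [-0.7046  0.7096 -0.0004]
 [ 0.0008  0.0002 -1.    ]] [ 25.492    2.2345 -10.9931   0.0068 -76.8174 -70.6968] [-0.0959  0.163   0.0221]
```

```bash
python3 -m pendant '[[[-0.2,0.4,0,0],[-0.4,0.8,0,0],[-0.6,0.9,0,0],[-0.6,0.9,0,0]]]' | sed -n 2p
python3 -m pendant '[[[-0.1,0.4,0,0],[-0.2,0.73,0.2,0],[-0.2,0.73,0.2,0],[-0.2,0.73,0.2,0]]]' | sed -n 2p
python3 - <<'E'
from h import *; from station import sense
O,ex,ey=np.load("cab.npy");s=sense();p=s["tcp_pos"]
print(s["time_s"],p,(p[:2]-O)@ex,(p[:2]-O)@ey)
im=optics.capture("wrist");cv2.imwrite("pics/w0.png",im[:,:,::-1])
s=optics.capture("side")[80:300,80:380,::-1];cv2.imwrite("pics/s1.png",cv2.resize(s,None,fx=2.5,fy=2.5))
E
```

```text
tcp_pos: [0.4389, 0.1477, 0.3218]
tcp_pos: [0.4009, 0.2115, 0.3021]
3.0 [0.4009 0.2115 0.3021] -0.13755525133535865 0.10243087285464779
```

View pics/w0.png

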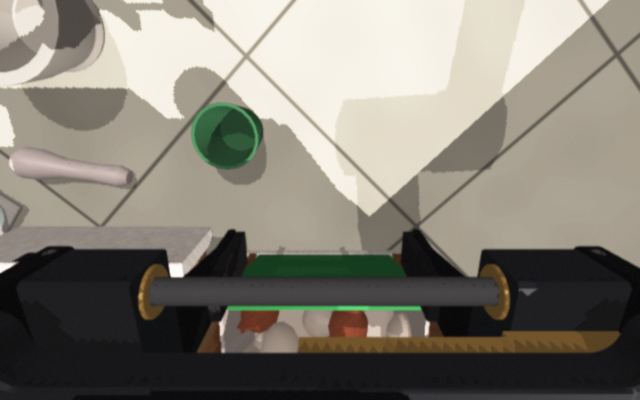

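View pics/s1.png

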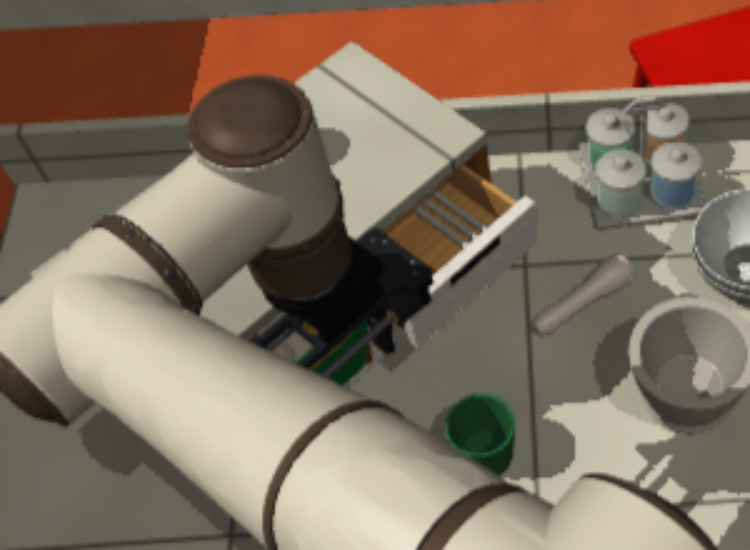

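The wrist view shows the fingers straddling the lip centrally (lip at about (330,305)), clear of the cup at (228,135). The side view shows the gripper clear of the drawer. Next I descend and close in on the lip.

```bash
python3 -m pendant '[[[0,0,0.4,0],[0,0,0.8,0],[0,0,0.89,0],[-0.2,0,0.89,0],[-0.4,0,0.89,0],[-0.55,0,0.89,0],[-0.55,0,0.89,0]]]'
python3 -m pendant '[[[-0.04,0,0,0],[-0.08,0,0,0],[-0.12,0,0,0],[-0.16,0,0,0],[-0.2,0,0,0],[-0.24,0,0,0],[-0.28,0,0,0],[-0.32,0,0,0]]]'
```

```text
time_s: 3.8
tcp_pos: [0.4418, 0.2522, 0.2149]
ee_rot: [[-0.71, -0.704, 0.003], [-0.704, 0.71, 0.001], [-0.003, -0.001, -1.0]]
wrist_force: [-0.4, -0.3, -0.1]
gripper_width: 0.999
gripper_force: 0.0
time_s: 4.6
tcp_pos: [0.4622, 0.274, 0.2135]
ee_rot: [[-0.71, -0.705, 0.0], [-0.705, 0.71, 0.0], [-0.0, 0.0, -1.0]]
wrist_force: [-2.3, -1.4, 2.1]
gripper_width: 1.0
gripper_force: 1.5
```

```bash
python3 -m pendant '[[[-0.03,0,0,0],[-0.06,0,0,0],[-0.09,0,0,0],[-0.12,0,0,0],[-0.15,0,0,0],[-0.18,0,0,0],[-0.21,0,0,0],[-0.24,0,0,0]]]' | sed -n '1,2p;4p'
python3 -m pendant '[[[-0.01,0,0,0],[-0.02,0,0,0],[-0.03,0,0,0],[-0.04,0,0,0],[-0.04,0,0,0]]]' | sed -n '1,2p;4p'
python3 - <<'E'
from h import *; from station import sense
O,ex,ey=np.load("cab.npy");s=sense();p=s["tcp_pos"]
print((p[:2]-O)@ex,(p[:2]-O)@ey,p[2])
E
```

```text
time_s: 5.4
tcp_pos: [0.4792, 0.2909, 0.2136]
wrist_force: [-2.2, -1.5, 1.9]
time_s: 5.9
tcp_pos: [0.482, 0.2936, 0.2136]
wrist_force: [-0.9, -1.1, -0.2]
-0.022206208252290457 0.10362837926288744 0.2135559312277748
```

```bash
python3 -m pendant '[[[-0.01,0,0,0],[-0.02,0,0,0],[-0.02,0,0,0]]]' | sed -n '2p;4p'
python3 -m pendant '[[[-0.01,0,0,0],[-0.02,0,0,0],[-0.02,0,0,0]]]' | sed -n '2p;4p'
```

```text
tcp_pos: [0.4834, 0.295, 0.2136]
wrist_force: [-1.2, -1.2, 1.4]
tcp_pos: [0.4848, 0.2965, 0.2135]
wrist_force: [-0.4, -1.1, 0.7]
```

```bash
for i in 1; do python3 -m pendant '[[[-0.01,0,0,0],[-0.02,0,0,0],[-0.02,0,0,0]]]' | sed -n '2p;4p'; done
python3 -m pendant '[[[-0.01,0,0,0],[-0.02,0,0,0],[-0.02,0,0,0]]]' | sed -n '2p;4p'
python3 -m pendant '[[[-0.01,0,0,0],[-0.01,0,0,0]]]' | sed -n '2p;4p'
```

```text
tcp_pos: [0.4862, 0.2979, 0.2135]
wrist_force: [-0.9, -0.5, 0.1]
tcp_pos: [0.4865, 0.2981, 0.2135]
wrist_force: [-4.8, -2.4, 3.9]
tcp_pos: [0.4865, 0.2981, 0.2135]
wrist_force: [-7.3, -4.1, 5.3]
```

The hard stop has been reached: the force rises with no further motion. I back off, lift, and shift over to the drawer.

```bash
python3 -m pendant '[[[0.1,0,0,0],[0.3,0,0,0],[0.7,0,0,0],[1,0,-0.3,0],[1,0,-0.8,0],[1,0,-0.8,0]]]' | sed -n '2p'
python3 -m pendant '[[[0.2,-0.4,0,0],[0.35,-0.8,0,0],[0.35,-1,0,0],[0.35,-1,0,0]]]' | sed -n '2p'
python3 -m pendant '[[[0,-0.4,0,0],[0,-0.8,0,0],[0,-1,0,0],[0,-1,0,0],[0,-1,0,0]]]' | sed -n '2p'
python3 - <<'E'
from h import *; from station import sense
O,ex,ey=np.load("cab.npy");s=sense();p=s["tcp_pos"]
print(s["time_s"],(p[:2]-O)@ex,(p[:2]-O)@ey,p[2])
im=optics.capture("wrist")[:,:,::-1];b=optics.capture("top")[80:300,90:330,::-1]
cv2.imwrite("pics/w1.png",np.hstack([cv2.resize(im,(427,267)),cv2.resize(b,(291,267))]))
E
```

```text
tcp_pos: [0.42, 0.231, 0.3007]
tcp_pos: [0.4644, 0.1327, 0.2935]
tcp_pos: [0.5333, 0.0634, 0.2931]
8.8 -0.14799794703687794 -0.09597096118268672 0.29313442772602977
```

View pics/w1.png

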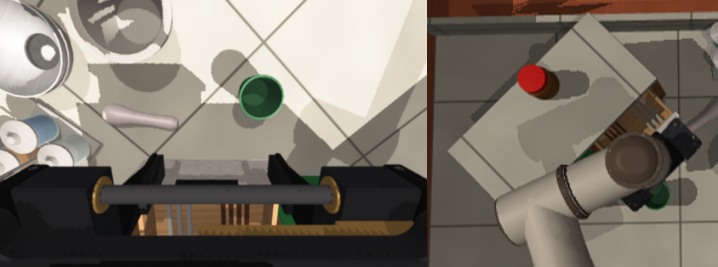

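Wrist view: the fingers straddle the drawer front, with the scoop between them at about (205,185). The cup and pestle are clear. I descend and push.

```bash
python3 -m pendant '[[[0,-0.09,0.4,0],[0,-0.09,0.79,0],[-0.2,-0.09,0.79,0],[-0.36,-0.09,0.79,0],[-0.36,-0.09,0.79,0]]]' | sed -n '2p;4p'
python3 -m pendant '[[[-0.04,0,0,0],[-0.08,0,0,0],[-0.12,0,0,0],[-0.16,0,0,0],[-0.2,0,0,0],[-0.24,0,0,0],[-0.28,0,0,0],[-0.32,0,0,0]]]' | sed -n '2p;4p'
python3 - <<'E'
from h import *; from station import sense
O,ex,ey=np.load("cab.npy");s=sense();p=s["tcp_pos"]
print(s["time_s"],(p[:2]-O)@ex,(p[:2]-O)@ey,p[2])
E
```

```text
tcp_pos: [0.5657, 0.0838, 0.2144]
wrist_force: [-0.3, -0.1, -0.2]
tcp_pos: [0.5881, 0.1045, 0.2146]
wrist_force: [-2.8, -1.7, 2.1]
10.2 -0.08012004936647155 -0.10543788615207288 0.21458509138177076
```

```bash
python3 -m pendant '[[[-0.04,0,0,0],[-0.08,0,0,0],[-0.12,0,0,0],[-0.16,0,0,0],[-0.2,0,0,0],[-0.24,0,0,0],[-0.28,0,0,0],[-0.32,0,0,0]]]' | sed -n '2p;4p'
python3 -m pendant '[[[-0.04,0,0,0],[-0.08,0,0,0],[-0.12,0,0,0],[-0.16,0,0,0],[-0.2,0,0,0],[-0.23,0,0,0],[-0.26,0,0,0],[-0.28,0,0,0]]]' | sed -n '2p;4p'
python3 -m pendant '[[[-0.015,0,0,0],[-0.03,0,0,0],[-0.045,0,0,0],[-0.06,0,0,0],[-0.07,0,0,0],[-0.08,0,0,0]]]' | sed -n '2p;4p'
python3 - <<'E'
from h import *; from station import sense
O,ex,ey=np.load("cab.npy");s=sense();p=s["tcp_pos"]
print(s["time_s"],(p[:2]-O)@ex,(p[:2]-O)@ey,p[2])
E
```

```text
tcp_pos: [0.611, 0.127, 0.2146]
wrist_force: [-1.8, -1.6, 1.5]
tcp_pos: [0.6308, 0.1467, 0.2146]
wrist_force: [-1.1, -2.9, 1.9]
tcp_pos: [0.6363, 0.1522, 0.2145]
wrist_force: [-0.8, -3.0, 1.2]
12.4 -0.01236017826197773 -0.10547485246798935 0.21454815298139132
```

```bash
python3 -m pendant '[[[-0.01,0,0,0],[-0.02,0,0,0],[-0.03,0,0,0],[-0.04,0,0,0],[-0.05,0,0,0]]]' | sed -n '2p;4p'
python3 -m pendant '[[[-0.01,0,0,0],[-0.02,0,0,0],[-0.02,0,0,0]]]' | sed -n '2p;4p'
python3 -m pendant '[[[-0.01,0,0,0],[-0.02,0,0,0],[-0.02,0,0,0]]]' | sed -n '2p;4p'
```

```text
tcp_pos: [0.639, 0.155, 0.2146]
wrist_force: [-4.1, -6.8, 1.8]
tcp_pos: [0.6389, 0.1549, 0.2146]
wrist_force: [-6.6, -7.4, 3.3]
tcp_pos: [0.6387, 0.1548, 0.2147]
wrist_force: [-11.3, -10.1, 5.4]
```

Both stops give firm contact. I retreat and inspect the fronts.

```bash
python3 -m pendant '[[[0.1,0,0,0],[0.3,0,0,0],[0.7,0,0,0],[1,0,-0.3,0],[1,0,-0.8,0],[1,0,-0.8,0]]]' | sed -n '2p'
python3 -m pendant '[[[0.4,0,0,0],[0.8,0,-0.2,0],[1,0,-0.4,0],[1,0,-0.4,0]]]' | sed -n '2p'
python3 -m pendant '[[[0.4,0,0,0],[0.8,0,0,0],[1,-0.2,0,0],[1,-0.5,0,0],[1,-0.5,0,0]]]' | sed -n '2p'
python3 - <<'E'
from h import *; from station import sense
O,ex,ey=np.load("cab.npy");s=sense();p=s["tcp_pos"]
print(s["time_s"],(p[:2]-O)@ex,(p[:2]-O)@ey,p[2])
b=optics.capture("top");cv2.imwrite("pics/t2.png",b[:,:,::-1]);a=optics.capture("side");cv2.imwrite("pics/s2.png",a[:,:,::-1])
f=lambda i,x,y:cv2.resize(i[y:y+150,x:x+140,::-1],None,fx=2.8,fy=4,interpolation=cv2.INTER_CUBIC)
cv2.imwrite("pics/c2.png",np.hstack([f(b,155,130),f(a,140,120)]))
E
```

```text
tcp_pos: [0.5748, 0.089, 0.3027]
tcp_pos: [0.5012, 0.0174, 0.3386]
tcp_pos: [0.4671, -0.0888, 0.3334]
15.0 -0.30216555144667256 -0.15733467819748112 0.3333717619556291
```

View pics/c2.png

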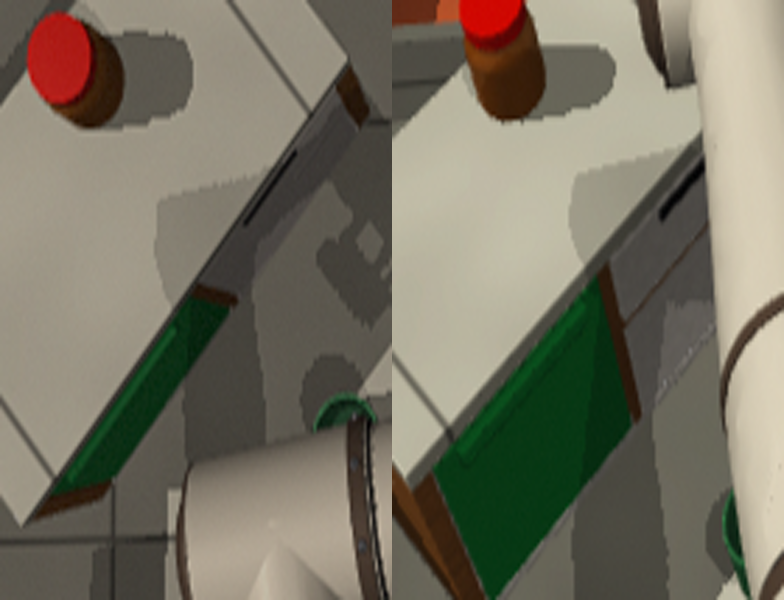

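Both fronts look flush. I'll do one closer wrist-camera check for millimetre-level proudness, first projecting where the fronts should fall in that image.

```bash
python3 -m pendant '[[[-0.4,0.3,0,0],[-0.8,0.5,0,0],[-1,0.5,0,0],[-1,0.5,0,0],[-1,0.5,0,0]]]' | sed -n '2p'
python3 - <<'E'
from h import *
O,ex,ey=np.load("cab.npy")
c=optics.get_calibration("wrist");im=optics.capture("wrist")[:,:,::-1].copy();cv2.imwrite("pics/w3raw.png",im)
T=c["camera_from_world"];print("cam local",[(-T[:3,:3].T@T[:3,3])[:2]@e-O@e for e in(ex,ey)],(-T[:3,:3].T@T[:3,3])[2])
def pr(x,y,z):
    q=c["camera_matrix"]@(T@np.r_[O+x*ex+y*ey,z,1])[:3];return q[:2]/q[2]
for z in(.265,.2395,.1645,.0):
  for x in(0,-.003): print(z,x,pr(x,-.19,z),pr(x,-.02,z),pr(x,.12,z))
cv2.imwrite("pics/w3.png",cv2.resize(im[100:400],(800,500)) if 0 else im)
E
```

```text
tcp_pos: [0.5004, 0.0187, 0.334]
cam local [np.float64(-0.2856526134926087), np.float64(-0.10544133893193042)] 0.4968341487906078
0.265 0 [234.0583 405.0871] [411.7299 405.3032] [557.7697 405.4807]
0.265 -0.003 [233.8045 402.7084] [411.9976 402.9275] [558.4651 403.1076]
0.2395 0 [240.618  382.0846] [405.2288 382.307 ] [540.552  382.4898]
0.2395 -0.003 [240.4007 379.8187] [405.4591 380.0438] [541.1495 380.2289]
0.1645 0 [255.3135 330.5527] [390.661  330.7765] [501.9623 330.9606]
0.1645 -0.003 [255.1678 328.5755] [390.8178 328.8014] [502.3674 328.9871]
0.0 0 [274.3772 263.7031] [371.7555 263.9023] [451.8659 264.0663]
0.0 -0.003 [274.3031 262.1742] [371.8379 262.3746] [452.0768 262.5395]
```

View pics/w3.png

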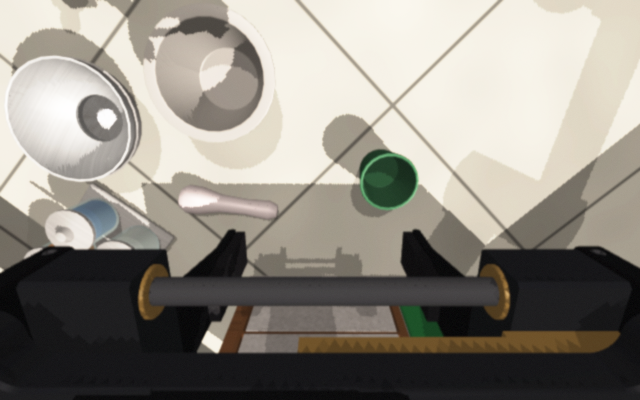

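The seam under the drawer front shows at row about 332 (columns 245–395). The prediction is 330.6 for flush and 328.6 for 3 mm proud. I'll read it numerically, along with the carcass foot (z = 0) as a reference.

```bash
python3 - <<'E'
import cv2
im=cv2.imread("pics/w3raw.png")
for a,b in((260,290),(350,385)):
    m=im[:,a:b].mean(1)
    print([(r,m[r].round().astype(int).tolist()) for r in range(325,338)])
E
```

```text
[(325, [109, 114, 122]), (326, [109, 115, 123]), (327, [109, 115, 122]), (328, [107, 113, 121]), (329, [109, 115, 123]), (330, [106, 113, 122]), (331, [77, 87, 101]), (332, [45, 57, 77]), (333, [51, 62, 80]), (334, [85, 92, 103]), (335, [102, 107, 116]), (336, [105, 110, 118]), (337, [105, 111, 118])]
[(325, [124, 131, 140]), (326, [124, 130, 139]), (327, [123, 129, 138]), (328, [123, 129, 138]), (329, [125, 132, 141]), (330, [126, 134, 146]), (331, [107, 119, 136]), (332, [69, 84, 107]), (333, [59, 73, 94]), (334, [100, 109, 122]), (335, [119, 127, 138]), (336, [107, 121, 135]), (337, [74, 101, 122])]
```

```bash
python3 -c "
from station import r,sense
s=sense();print(s['time_s'],s['wrist_force']);print(r.finish_job())"
```

```text
15.65 [-0.37348244 -0.27696817 -0.67842951]
the job is handed in; nothing more can be done
None
```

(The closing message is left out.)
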